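# Shut and lock the access panel of a lamp control-gear box

### The arm

A 7-joint arm with a two-finger parallel gripper is mounted at the origin on the work surface. World frame = base frame: x ahead of the robot, y to its left, z up, the work surface at z = 0. Lengths are in m, angles in rad, forces in N, time in s.
With the tool pointing down it reaches from about 0.425 to 0.925 m from the base axis. Payload 6.8 kg.
Tool frame: the origin (TCP) lies midway between the tips of the shut fingers; the grasp point (between the pads) lies 19 mm behind it; z points along the fingers, y is the line along which they close (so a half turn about z gives the same grasp; the last joint's range is limited). The gripper opens to 85 mm and grips with 20 to 120 N. Pads are 22 mm wide; open, the fingers measure 114 mm over their backs; the gripper's body (76 mm by 85 mm) begins 54 mm behind the grasp point. The pads swing forward as they close: fully open they stand 13 mm farther back than shut.
Start: joints at [-1.217, 0.477, 0.022, 1.555, -0.011, 1.109, -0.083], TCP at [0.301, 0.604, 0.231] pointing down, gripper open.
Joint ranges: [-2.96, 2.96], [-0.34, 2.1], [-1.41, 1.46], [0.24, 2.44], [-1.37, 4.51], [0.17, 1.92], [-2.96, 2.96]. Speed limits (rad/s): [2.39, 2.39, 3.14, 3.14, 3.14, 3.14, 3.14].

### API

Orientations are given as a unit quaternion [w, x, y, z].
In Python, from station import bot gives the robot as it stands.
- The arm moves only by the tool jog_arm, never from a script. Its argument "rows" is a list of rows, each an object of numbers: "fingers": the finger opening in mm, from 0 to 85.4; "x", "y", "z": the shift along the tool's x, y, z in mm; "ax", "ay", "az": the turn, a rotation vector about the tool's x, y, z in degrees. A call has exactly 8 rows; each row shifts and turns the commanded pose from where the row before left it, along the tool's axes as they then stand; what a row does not reach is not made up. A row lasts 1/10 s, in which the tool goes at most 50 mm and 8.59 degrees, less where a joint would pass 70% of its speed; a pose out of reach is approached as far as the arm can. A call with a gripper value outside its range is refused whole. The fingers move at their own pace and stop on an object; "force" is the grip in N (left out, the last holds). Time passes only in rows, so rows that do not move let the fingers close, or fill a call up. It gives the time, the measured TCP pose, the force, the opening and the grip force at its end, in the units of the state.
- bot.get_obs(): the state, without advancing time (a new reading comes with each control period).
- bot.read_camera(name): name is "scene" or "side" or "wrist"; returns a dict with "pixels" (480x640x3 uint8, red, green, blue), "vertical_fov" (degrees; the focal length in pixels is half the picture's height over the tangent of half this angle, whatever the lens; pixels are square), "cx", "cy" (the principal point, pixels), "world_from_camera" (4x4, takes a point from camera to world coordinates). Camera axes: x right, y down, z forward; pixel columns grow to the right and rows downward; lengths in m; the calibration is good to about 2 mm. A picture is of the moment at which its call begins. There is no depth.
- bot.hand_in(): hands the job in; it is judged then, once.
The state is a dict: "t": time; "q": joint angles; "joint_vel": joint speeds; "joint_torque": joint torques, N m; "eef_pos": TCP position; "tool_rot": TCP orientation; "contact_force": force on the tool from outside, world axes, zero at the start; "torque": the same for the moment, N m; "gripper_width": opening from 0.0 (shut) to 1.0 (fully open); "grasp_force": force on a finger pad.
Only numpy, scipy, OpenCV 4.12 (cv2) and the standard library are available. Lean on these libraries where they do the work, as an engineer would, in place of code of your own. Each camera call takes 0.05 s, during which the arm holds its last target. There are 200 camera calls.

### The job

On the repair desk, push the raised access panel of the grey control-gear box fully shut, then set a fingertip in the slot of its black-and-orange round fastener and turn it clockwise (seen from above) a full quarter turn to its stop, so that the panel is locked. Use only the fingertips: do not grip or lift anything, and do not raise the panel further. Leave the bulb, screwdriver, tape, mug, lamp shade and jar standing where they are.

Things in the scene. Friction and masses are not known exactly. Their poses are not given: they have to be found in the camera images.
- gearbox: Grey control-gear box bolted to the desk, 240 mm (its x) by 200 mm (its y), rim 80 mm above the desk. Origin at the centre of its underside; x points from its front edge to its hinge edge, y to the left looking along x, z up. 20 mm thick cable glands, 40 mm up, stand out 23 mm from both sides at x = +20 mm. Fixed, but its place and yaw differ from run to run.
- panel (a joint): Angle of the aluminium access panel, rad: 0 = shut, flat on the rim; grows as the front edge rises. Starts at 0.3 to 0.55, opens to 1.3. Panel 200 mm wide, 6 mm thick, front edge 236 mm from the hinge line, upper face 86 mm above the desk when shut. Stiff hinge, stays where it is left; about 2 to 3 N down on the push pad closes it to a firm stop.
- panel_hinge (a point): Middle of the panel's hinge line (level with the panel's underside), which runs along the box's y; it lies at (120, 0, 80) mm in the box's frame.
- panel_press (a point): Centre of the dark rubber push pad (22 by 100 mm, flush) on the panel's upper face, 206 mm from the hinge line and 30 mm from the front edge. Its z axis is the panel's upward normal, x points along the panel to the hinge. Shut, it lies at (-86, 0, 86) mm in the box's frame.
- fastener (a joint): Turn of the fastener, rad: 0 = unlocked, slot along the box's x; grows clockwise seen from above to a hard stop at 1.571 = locked, slot along the box's y, in line with two green dots on the panel. Starts at 0 to 0.25, stays where left, friction about 0.12 N m. Locked, its cam tongue sits under a catch in the box; turned while the panel is open, it keeps the panel from shutting.
- fastener_slot (a point): Point on the fastener's axis at the slot's floor; panel shut, at (-5, 0, 90) mm in the box's frame. Black disc 90 mm across on the panel, 125 mm from the hinge line, with one straight slot right across its middle: 34 mm wide, 14 mm deep, open at both ends and on top; orange floor; wall tops 18 mm above the panel's face. x runs along the slot and turns with it, z is the turning axis.
- bulb: loose white LED bulb standing on its cap, 60 mm wide, 107 mm high; origin at the centre of its underside
- screwdriver: loose screwdriver lying flat, 190 mm long; origin on its underside, x along the shaft
- tape: loose blue roll of tape lying flat, 90 mm across, 24 mm high; origin at the centre of its underside
- mug: loose white mug, 80 mm wide, 95 mm high; origin at the centre of its underside
- shade: loose white conical lamp shade standing on its wide rim, 140 mm across, 125 mm high; origin at the centre of its underside
- jar: loose glass jar with a red cap, 56 mm wide, 65 mm high; origin at the centre of its underside

How it is judged:
On the way, in this order (a step that is already met when the one before it is completed fails the run):
1. the panel is pushed shut (under 0.03 rad) with the fastener still unlocked (under 0.8 rad) (value of joint panel below 0.03 rad and value of joint fastener below 0.8 rad), for 0.1 s.
2. the fastener is turned to its stop (over 1.42 rad) with the panel shut (value of joint fastener above 1.42 rad and value of joint panel below 0.03 rad), for 0.2 s.
At the end, for the whole second after the job is handed in: The panel is shut (within 0.03 rad) and the fastener is turned over 1.42 rad of its 1.571 rad towards locked; each loose bystander lies within 40 mm of where it started (all of step 2 and distance of each of bulb, screwdriver, tape, mug, shade, jar from where it was at the start of the episode below 0.04 m); the robot touches nothing.
It fails at once if the panel is lifted further open (over 0.7 rad) (value of joint panel above 0.7 rad).
It fails at once if the fastener is turned (over 0.8 rad) before the panel is shut (value of joint fastener above 0.8 rad and value of joint panel above 0.08 rad).
It fails at once if a loose bystander is carried, knocked or pushed more than 40 mm (distance of any of bulb, screwdriver, tape, mug, shade, jar from where it was at the start of the episode above 0.04 m).
It also fails if it takes over 48 s, if anything falls off the work surface, if the arm or the gripper's body presses on something with over 40 N, if the wrist force passes 120 N, or if a joint passes its speed limit or range.

## Working session

There is one attempt and no reset: what is moved stays moved. The work goes in short steps, Python scripts to look and compute and a tool call to move; the robot and the scene stay as the last step left them, time stands still between calls to the robot, and variables do not carry over. Pictures are saved under pics/ and viewed, at most 10 in all, crops included, and the job is handed in when it is done.

Besides the shell and the picture viewer there is one more tool, called after "Emit:" as name([rows], argument=value, ...), one row to a line, values as JSON. jog_arm: Moves the arm, as the interface text tells. Its arguments: {"type":"object","properties":{"rows":{"type":"array","items":{"type":"object","properties":{"fingers":{"type":"number"},"x":{"type":"number"},"y":{"type":"number"},"z":{"type":"number"},"ax":{"type":"number"},"ay":{"type":"number"},"az":{"type":"number"}}}},"force":{"type":"number"}},"required":["rows"]}

```bash
mkdir -p pics; ls; python3 - <<'E'
from station import bot
import cv2,numpy as np
o=bot.get_obs(); print({k:np.round(v,3) for k,v in o.items()})
for n in ["scene","side"]:
    c=bot.read_camera(n); cv2.imwrite(f"pics/{n}0.png",c["pixels"][:,:,::-1]); print(n,c["vertical_fov"],c["cx"],c["cy"],np.round(c["world_from_camera"],3).tolist())
    np.savez(f"{n}0.npz",**c)
E
```

```text
pics
{'t': np.float64(0.0), 'q': array([-1.217,  0.478,  0.022,  1.556, -0.011,  1.109, -0.083]), 'joint_vel': array([-0.001,  0.002, -0.001,  0.001, -0.   ,  0.001, -0.   ]), 'joint_torque': array([-1.0000e-03, -5.9645e+01,  1.6080e+00, -2.8120e+01,  1.3000e-02,
        9.0000e-03, -0.0000e+00]), 'eef_pos': array([0.301, 0.604, 0.23 ]), 'tool_rot': array([-0.   ,  0.229,  0.973, -0.001]), 'contact_force': array([-0.021,  0.195,  0.352]), 'torque': array([-0.008,  0.036,  0.007]), 'grasp_force': np.float64(0.0), 'gripper_width': np.float64(0.999)}
scene 46.24405922357441 320.1591504840348 238.0121443153472 [[-0.74, 0.389, -0.549, 1.417], [0.672, 0.449, -0.589, 0.941], [0.017, -0.805, -0.593, 1.052], [0.0, 0.0, 0.0, 1.0]]
side 45.900712214329026 319.06124800054147 243.8704907425286 [[0.802, -0.386, 0.456, -0.189], [-0.597, -0.496, 0.63, -0.993], [-0.017, -0.778, -0.628, 1.076], [0.0, 0.0, 0.0, 1.0]]
```

View pics/scene0.png

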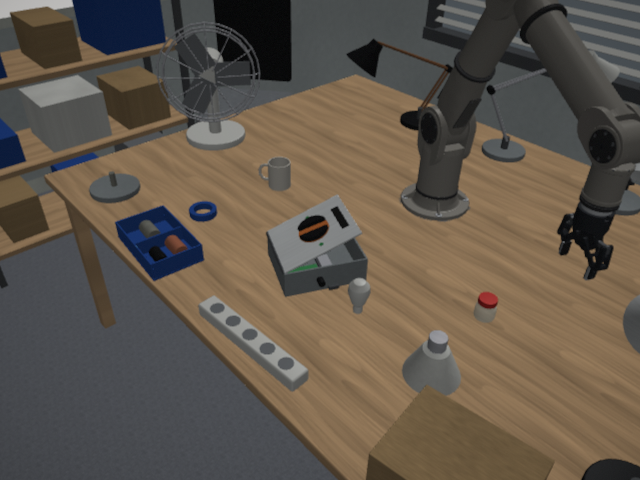

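View pics/side0.png

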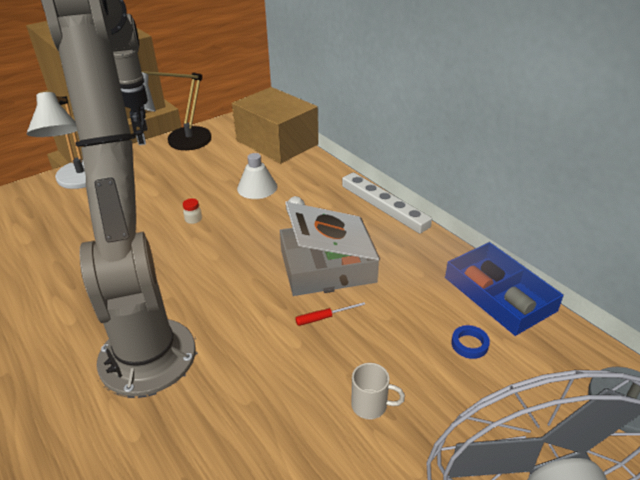

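The scene view shows the box with its panel raised towards the robot: orange slot near (314,230), pad near (340,217), bulb at (358,295). In the side view the slot is at (331,228), the pad at (302,222) and the screwdriver at (330,315). Next I triangulate the slot and the pad.

```bash
cat > h.py <<'E'
import numpy as np,cv2
def ray(c,uv):
    f=240/np.tan(np.radians(float(c["vertical_fov"]))/2); T=c["world_from_camera"]
    d=T[:3,:3]@np.array([(uv[0]-c["cx"])/f,(uv[1]-c["cy"])/f,1]); return T[:3,3],d/np.linalg.norm(d)
def tri(r):
    A=sum(np.eye(3)-np.outer(d,d) for _,d in r); b=sum((np.eye(3)-np.outer(d,d))@p for p,d in r)
    x=np.linalg.solve(A,b); return x,[1e3*np.linalg.norm((np.eye(3)-np.outer(d,d))@(x-p)) for p,d in r]
def plane(c,uv,z):
    p,d=ray(c,uv); return p+d*(z-p[2])/d[2]
def blobs(m,box):
    w=np.zeros_like(m,np.uint8); x0,y0,x1,y1=box; w[y0:y1,x0:x1]=m[y0:y1,x0:x1]
    n,l,s,ce=cv2.connectedComponentsWithStats(w)
    return [(int(s[i,4]),s[i,:4].tolist(),ce[i].round(1).tolist(),l==i) for i in range(1,n) if s[i,4]>8]
E
python3 - <<'E'
from h import *
cs={n:np.load(n+"0.npz") for n in("scene","side")}
bx={"scene":(285,195,365,262),"side":(285,200,380,262)}
for n,c in cs.items():
    p=c["pixels"].astype(int); r,g,b=p[...,0],p[...,1],p[...,2]
    print(n)
    print("orange",[q[:3] for q in blobs((r-b>70),bx[n])]); print("dark",[q[:3] for q in blobs(p.max(2)<60,bx[n])])
    print("notpanel",[q[:3] for q in blobs((p.min(2)<60)&((r<60)|(r-b>50)),bx[n])])
    x0,y0,x1,y1=bx[n]; im=c["pixels"][y0-10:y1+40,x0-20:x1+15,::-1]; cv2.imwrite(f"pics/c_{n}.png",cv2.resize(im,None,fx=5,fy=5,interpolation=cv2.INTER_CUBIC)[:600,:800])
E
```

```text
scene
orange [(114, [299, 221, 29, 14], [312.8, 227.2])]
dark [(154, [331, 207, 17, 21], [339.2, 217.0]), (203, [298, 216, 27, 15], [310.2, 221.7]), (239, [300, 225, 28, 16], [314.3, 233.7]), (217, [344, 239, 21, 21], [353.6, 249.7])]
notpanel [(154, [331, 207, 17, 21], [339.2, 217.0]), (575, [298, 216, 31, 25], [312.5, 227.9]), (223, [344, 239, 21, 21], [353.7, 249.7])]
side
orange [(1205, [304, 200, 76, 56], [354.6, 213.7]), (82, [285, 205, 7, 23], [286.9, 219.7]), (111, [314, 221, 30, 18], [325.9, 227.4]), (83, [342, 256, 18, 6], [350.4, 259.1])]
dark [(47, [297, 213, 8, 11], [300.1, 217.9]), (132, [317, 215, 26, 10], [328.0, 219.1])]
notpanel [(47, [297, 213, 8, 11], [300.1, 217.9]), (235, [315, 215, 29, 21], [327.5, 222.1])]
```

```bash
python3 - <<'E'
from h import *
cs={n:np.load(n+"0.npz") for n in("scene","side")}
p=cs["side"]["pixels"].astype(int)
for t in(75,90,100,110): print(t,[q[:3] for q in blobs((p.max(2)<t)|((p[...,0]-p[...,2]>70)&(abs(np.arange(640)-329)<22)[None]&(np.arange(480)>208)[:,None]),(290,207,352,250))])
p=cs["scene"]["pixels"].astype(int)
for t in(60,80,100): print(t,[q[:3] for q in blobs((p.max(2)<t)|(p[...,0]-p[...,2]>70),(296,205,350,245))])
E
```

```text
75 [(70, [327, 209, 24, 5], [341.7, 210.3]), (104, [296, 213, 12, 20], [301.6, 222.0]), (393, [314, 215, 31, 24], [328.2, 224.4])]
90 [(70, [327, 209, 24, 5], [341.7, 210.3]), (131, [296, 213, 13, 22], [302.0, 223.4]), (510, [314, 214, 32, 25], [329.4, 226.0])]
100 [(70, [327, 209, 24, 5], [341.7, 210.3]), (142, [296, 213, 13, 22], [302.0, 223.5]), (531, [314, 214, 32, 25], [329.5, 226.1])]
110 [(70, [327, 209, 24, 5], [341.7, 210.3]), (147, [296, 213, 13, 22], [302.1, 223.4]), (552, [314, 214, 32, 25], [329.7, 226.0])]
60 [(154, [331, 207, 17, 21], [339.2, 217.0]), (556, [298, 216, 30, 25], [312.5, 228.0]), (15, [344, 241, 6, 4], [347.1, 243.1])]
80 [(167, [331, 207, 18, 21], [339.5, 217.0]), (600, [298, 215, 30, 27], [312.5, 228.1]), (21, [344, 240, 6, 5], [347.0, 242.6])]
100 [(190, [331, 206, 18, 23], [339.3, 216.9]), (637, [298, 215, 31, 27], [312.6, 228.1]), (30, [340, 240, 10, 5], [345.8, 242.7])]
```

View pics/c_side.png

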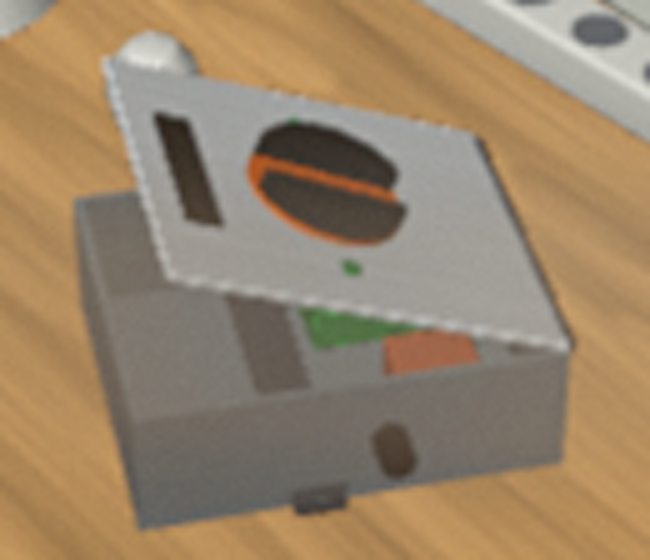

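The side crop shows the pad, the disc with its slot almost along the box's x, and the hinge at the far right edge.

```bash
python3 - <<'E'
from h import *
s,d=(np.load(n+"0.npz") for n in("scene","side"))
P,e=tri([ray(s,(339.4,217)),ray(d,(302,223.4))]); F,e2=tri([ray(s,(312.6,228.1)),ray(d,(329.6,226))])
print("pad",P.round(4),e,"disc",F.round(4),e2, "dist",np.linalg.norm(P-F))
v=F-P; yaw=np.arctan2(v[1],v[0]); print("yaw",np.degrees(yaw))
from scipy.optimize import brentq
for nm,z,f in(("pad",P[2],lambda t:.08+.206*np.sin(t)+.006*np.cos(t)),("disc",F[2],lambda t:.08+.125*np.sin(t)+.016*np.cos(t))): print(nm,brentq(lambda t:f(t)-z,-.2,1.2))
t=brentq(lambda t:.08+.206*np.sin(t)+.006*np.cos(t)-P[2],-.2,1.2)
u=np.array([np.cos(yaw),np.sin(yaw)])
for nm,X,r,h in(("pad",P,.206,.006),("disc",F,.125,.016)):
  H=X[:2]+u*(r*np.cos(t)+h*np.sin(t)-0); print("hinge",nm,H,"padshut",H-u*.206,"slotshut",H-u*.125)
b=plane(s,(358,312),0); print("bulb~",b, "radius slot",np.hypot(*(H-u*.125)))
E
```

```text
pad [0.4889 0.0218 0.1642] [np.float64(0.8939892255063828), np.float64(0.8939892255063667)] disc [ 0.5592 -0.0101  0.1417] [np.float64(0.33695534205728195), np.float64(0.3369553420574149)] dist 0.08041733838727436
yaw -24.465151152163802
pad 0.39201357634869644
disc 0.38411216942447524
hinge pad [ 0.66431475 -0.05795608] padshut [0.4768108  0.02735669] slotshut [ 0.55053808 -0.00618862]
hinge disc [ 0.66991242 -0.06050298] padshut [0.48240848 0.0248098 ] slotshut [ 0.55613576 -0.00873552]
bulb~ [0.59180973 0.21121951 0.        ] radius slot 0.5562043604865946
```

Emit:
jog_arm([
  {"x": -30,"y": -31,"fingers": 0},
  {"x": -30,"y": -31,"fingers": 0},
  {"x": -30,"y": -31,"fingers": 0},
  {"x": -30,"y": -31,"fingers": 0},
  {"x": -30,"y": -31,"fingers": 0},
  {"x": -30,"y": -31,"fingers": 0},
  {"x": -30,"y": -31,"fingers": 0},
  {"x": -30,"y": -31,"fingers": 0},
], force=20)

```text
invalid input
```

Emit:
jog_arm([
  {"x": -30,"y": -31,"fingers": 0},
  {"x": -30,"y": -31,"fingers": 0},
  {"x": -30,"y": -31,"fingers": 0},
  {"x": -30,"y": -31,"fingers": 0},
  {"x": -30,"y": -31,"fingers": 0},
  {"x": -27,"y": -35,"fingers": 0},
  {"az": 8,"fingers": 0},
  {"az": 8,"fingers": 0},
])

```text
invalid input
```

Emit:
jog_arm([
  {"az": 8,"fingers": 0},
  {"az": 8,"fingers": 0},
  {"az": 8,"fingers": 0},
  {"az": 8,"fingers": 0},
  {"az": 8,"fingers": 0},
  {"az": 8,"fingers": 0},
  {"az": 8,"fingers": 0},
  {"az": 8,"fingers": 0},
])

```text
invalid input
```

Emit:
jog_arm([
  {"x": -30,"y": -31,"z": 0,"ax": 0,"ay": 0,"az": 0,"fingers": 0},
  {"x": -30,"y": -31,"z": 0,"ax": 0,"ay": 0,"az": 0,"fingers": 0},
  {"x": -30,"y": -31,"z": 0,"ax": 0,"ay": 0,"az": 0,"fingers": 0},
  {"x": -30,"y": -31,"z": 0,"ax": 0,"ay": 0,"az": 0,"fingers": 0},
  {"x": -30,"y": -31,"z": 0,"ax": 0,"ay": 0,"az": 0,"fingers": 0},
  {"x": -30,"y": -31,"z": 0,"ax": 0,"ay": 0,"az": 0,"fingers": 0},
  {"x": -30,"y": -31,"z": 0,"ax": 0,"ay": 0,"az": 0,"fingers": 0},
  {"x": -30,"y": -31,"z": 0,"ax": 0,"ay": 0,"az": 0,"fingers": 0},
], force=20)

```text
t: 0.9
eef_pos: [0.4052, 0.2734, 0.2311]
tool_rot: [-0.0, 0.229, 0.973, -0.0]
contact_force: [0.7, 0.5, -0.3]
gripper_width: -0.003
grasp_force: 0.0
```

Emit:
jog_arm([
  {"x": -29,"y": -31,"z": 0,"ax": 0,"ay": 0,"az": 0,"fingers": 0},
  {"x": -29,"y": -31,"z": 0,"ax": 0,"ay": 0,"az": 0,"fingers": 0},
  {"x": -29,"y": -31,"z": 0,"ax": 0,"ay": 0,"az": 0,"fingers": 0},
  {"x": -29,"y": -31,"z": 0,"ax": 0,"ay": 0,"az": 0,"fingers": 0},
  {"x": -29,"y": -31,"z": 0,"ax": 0,"ay": 0,"az": 0,"fingers": 0},
  {"x": -29,"y": -31,"z": 0,"ax": 0,"ay": 0,"az": 0,"fingers": 0},
  {"x": 0,"y": 0,"z": 0,"ax": 0,"ay": 0,"az": 8,"fingers": 0},
  {"x": 0,"y": 0,"z": 0,"ax": 0,"ay": 0,"az": 8,"fingers": 0},
])

```text
t: 1.7
eef_pos: [0.478, 0.0294, 0.2311]
tool_rot: [-0.0, 0.366, 0.93, -0.0]
contact_force: [-0.9, 0.4, 0.2]
gripper_width: 0.002
grasp_force: 0.0
```

Emit:
jog_arm([
  {"x": 0,"y": 0,"z": 0,"ax": 0,"ay": 0,"az": 8,"fingers": 0},
  {"x": 0,"y": 0,"z": 0,"ax": 0,"ay": 0,"az": 8,"fingers": 0},
  {"x": 0,"y": 0,"z": 0,"ax": 0,"ay": 0,"az": 8,"fingers": 0},
  {"x": 0,"y": 0,"z": 0,"ax": 0,"ay": 0,"az": 8,"fingers": 0},
  {"x": 0,"y": 0,"z": 0,"ax": 0,"ay": 0,"az": 8,"fingers": 0},
  {"x": 0,"y": 0,"z": 0,"ax": 0,"ay": 0,"az": 8,"fingers": 0},
  {"x": 0,"y": 0,"z": 0,"ax": 0,"ay": 0,"az": 8,"fingers": 0},
  {"x": 0,"y": 0,"z": 0,"ax": 0,"ay": 0,"az": 8,"fingers": 0},
])

```text
t: 2.5
eef_pos: [0.4777, 0.0313, 0.231]
tool_rot: [-0.0, 0.803, 0.596, -0.0]
contact_force: [0.6, 0.0, 0.8]
gripper_width: -0.0
grasp_force: 0.0
```

```bash
python3 - <<'E'
from h import *
from station import bot
from scipy.spatial.transform import Rotation as R
o=bot.get_obs(); M=R.from_quat(o["tool_rot"],scalar_first=True).as_matrix(); print(o["q"].round(2),o["eef_pos"].round(4),M.round(3))
c=bot.read_camera("wrist"); np.savez("wrist0.npz",**c); cv2.imwrite("pics/w0.png",c["pixels"][:,:,::-1]); print(c["world_from_camera"].round(3))
E
```

```text
[-0.63  0.15  0.49  2.04 -0.09  0.97 -0.39] [0.4777 0.0313 0.231 ] [[ 0.289  0.957 -0.001]
 [ 0.957 -0.289 -0.   ]
 [-0.    -0.001 -1.   ]]
[[ 0.957 -0.276 -0.086  0.499]
 [-0.289 -0.914 -0.285  0.104]
 [ 0.     0.298 -0.955  0.373]
 [ 0.     0.     0.     1.   ]]
```

View pics/w0.png

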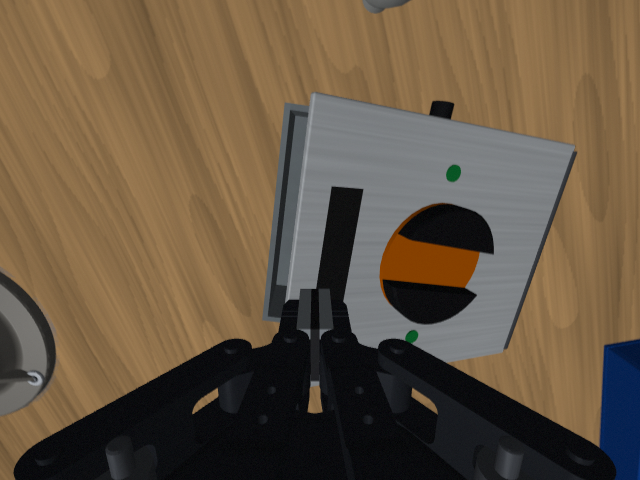

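The wrist view shows the tip at (315,290) over the pad's lower end, and the slot centred near (433,262), nearly along the box's x. The tip is about 200 mm from the hinge line, so I press down there.

Emit:
jog_arm([
  {"x": 0,"y": 6,"z": 25,"ax": 0,"ay": 0,"az": 0,"fingers": 0},
  {"x": 0,"y": 0,"z": 25,"ax": 0,"ay": 0,"az": 0,"fingers": 0},
  {"x": 0,"y": 0,"z": 10,"ax": 0,"ay": 0,"az": 0,"fingers": 0},
  {"x": 0,"y": 0,"z": 10,"ax": 0,"ay": 0,"az": 0,"fingers": 0},
  {"x": 0,"y": 0,"z": 10,"ax": 0,"ay": 0,"az": 0,"fingers": 0},
  {"x": 0,"y": 0,"z": 10,"ax": 0,"ay": 0,"az": 0,"fingers": 0},
  {"x": 0,"y": 0,"z": 10,"ax": 0,"ay": 0,"az": 0,"fingers": 0},
  {"x": 0,"y": 0,"z": 10,"ax": 0,"ay": 0,"az": 0,"fingers": 0},
])

```text
t: 3.35
eef_pos: [0.4839, 0.0297, 0.1207]
tool_rot: [0.0, 0.801, 0.599, 0.0]
contact_force: [-0.2, 0.1, 1.1]
gripper_width: 0.003
grasp_force: 0.5
```

Emit:
jog_arm([
  {"x": 0,"y": 0,"z": 8,"ax": 0,"ay": 0,"az": 0,"fingers": 0},
  {"x": 0,"y": 0,"z": 8,"ax": 0,"ay": 0,"az": 0,"fingers": 0},
  {"x": 0,"y": 0,"z": 7,"ax": 0,"ay": 0,"az": 0,"fingers": 0},
  {"x": 0,"y": 0,"z": 4,"ax": 0,"ay": 0,"az": 0,"fingers": 0},
  {"x": 0,"y": 0,"z": 3,"ax": 0,"ay": 0,"az": 0,"fingers": 0},
  {"x": 0,"y": 0,"z": 2,"ax": 0,"ay": 0,"az": 0,"fingers": 0},
  {"x": 0,"y": 0,"z": 1,"ax": 0,"ay": 0,"az": 0,"fingers": 0},
  {"x": 0,"y": 0,"z": 1,"ax": 0,"ay": 0,"az": 0,"fingers": 0},
])

```text
t: 4.15
eef_pos: [0.4839, 0.0296, 0.0874]
tool_rot: [0.0, 0.801, 0.599, 0.0]
contact_force: [-0.6, -0.3, 0.5]
gripper_width: -0.001
grasp_force: 0.4
```

Emit:
jog_arm([
  {"x": 0,"y": 0,"z": 1,"ax": 0,"ay": 0,"az": 0,"fingers": 0},
  {"x": 0,"y": 0,"z": 1,"ax": 0,"ay": 0,"az": 0,"fingers": 0},
  {"x": 0,"y": 0,"z": 0.5,"ax": 0,"ay": 0,"az": 0,"fingers": 0},
  {"x": 0,"y": 0,"z": 0.5,"ax": 0,"ay": 0,"az": 0,"fingers": 0},
  {"x": 0,"y": 0,"z": 0,"ax": 0,"ay": 0,"az": 0,"fingers": 0},
  {"x": 0,"y": 0,"z": 0,"ax": 0,"ay": 0,"az": 0,"fingers": 0},
  {"x": 0,"y": 0,"z": 0,"ax": 0,"ay": 0,"az": 0,"fingers": 0},
  {"x": 0,"y": 0,"z": 0,"ax": 0,"ay": 0,"az": 0,"fingers": 0},
])

```text
t: 4.95
eef_pos: [0.484, 0.0296, 0.0859]
tool_rot: [-0.0, 0.801, 0.598, 0.0]
contact_force: [-6.4, -0.5, 22.7]
gripper_width: -0.002
grasp_force: 11.1
```

Firm stop at z = 0.0859 with 23 N, so the panel is shut. I back off and look at the slot.

Emit:
jog_arm([
  {"x": 0,"y": 0,"z": -10,"ax": 0,"ay": 0,"az": 0,"fingers": 0},
  {"x": 0,"y": 0,"z": -30,"ax": 0,"ay": 0,"az": 0,"fingers": 0},
  {"x": 0,"y": 0,"z": -40,"ax": 0,"ay": 0,"az": 0,"fingers": 50},
  {"x": 0,"y": 0,"z": -20,"ax": 0,"ay": 0,"az": 0,"fingers": 50},
  {"x": 0,"y": 0,"z": 0,"ax": 0,"ay": 0,"az": 0,"fingers": 50},
  {"x": 0,"y": 0,"z": 0,"ax": 0,"ay": 0,"az": 0,"fingers": 50},
  {"x": 0,"y": 0,"z": 0,"ax": 0,"ay": 0,"az": 0,"fingers": 50},
  {"x": 0,"y": 0,"z": 0,"ax": 0,"ay": 0,"az": 0,"fingers": 50},
])

```text
t: 5.75
eef_pos: [0.483, 0.0295, 0.1832]
tool_rot: [-0.0, 0.801, 0.599, -0.001]
contact_force: [-0.9, -0.4, -0.7]
gripper_width: 0.588
grasp_force: 0.0
```

```bash
cat > look.py <<'E'
from h import *
from station import bot
import sys
o=bot.get_obs(); n=sys.argv[1]
c=bot.read_camera("wrist"); np.savez(n+".npz",**c); cv2.imwrite(f"pics/{n}.png",c["pixels"][:,:,::-1])
p=c["pixels"].astype(int); m=((p[...,0]-p[...,2]>100)&(p[...,2]<40)).astype(np.uint8)
L=max(blobs(m,(300,100,640,400)),key=lambda q:q[0]); print(L[:3])
g=((p[...,1]-p[...,0]>40)&(p[...,1]-p[...,2]>20)).astype(np.uint8)
for q in blobs(g,(0,0,640,480)): print("green",q[0],q[2],plane(c,q[2],.086).round(4))
ys,xs=np.nonzero(L[3]); W=np.array([plane(c,(x,y),.09)[:2] for x,y in zip(xs,ys)])
r=cv2.minAreaRect((W*1e3).astype(np.float32)); print("rect mm",r); print(cv2.boxPoints(r).round(1).tolist())
print("tcp",o["eef_pos"].round(4),o["tool_rot"].round(3),o["q"].round(2),o["gripper_width"])
E
python3 look.py w1
```

```text
(4565, [349, 226, 121, 68], [407.1, 261.5])
green 233 [429.0, 170.4] [0.5741 0.0583 0.086 ]
rect mm ((545.3582153320312, -2.9085922241210938), (32.600975036621094, 89.7774658203125), 56.47980880737305)
[[498.8999938964844, 8.300000190734863], [573.7999877929688, -41.29999923706055], [591.7999877929688, -14.100000381469727], [516.9000244140625, 35.5]]
tcp [0.483  0.0295 0.1832] [-0.     0.801  0.599 -0.001] [-0.61  0.23  0.49  2.08 -0.14  0.87 -0.33] 0.5877668886148362
```

View pics/w1.png

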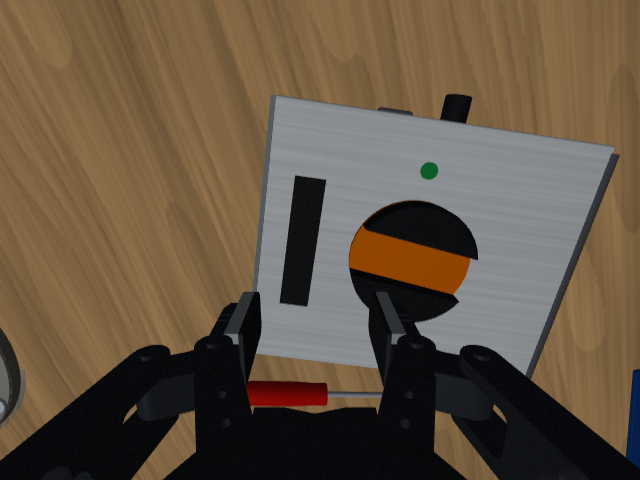

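The view shows the panel flat and shut. The slot's floor measures 32.6 x 89.8 mm (34 x 90 expected), centred at (545, -3) mm, and its azimuth is -33.5°. I align the opened fingertips with the slot and go down.

Emit:
jog_arm([
  {"x": -6.5,"y": 35,"z": 0,"ax": 0,"ay": 0,"az": 0,"fingers": 50},
  {"x": -7,"y": 34,"z": 0,"ax": 0,"ay": 0,"az": 0,"fingers": 50},
  {"x": 0,"y": 0,"z": 0,"ax": 0,"ay": 0,"az": 8.5,"fingers": 50},
  {"x": 0,"y": 0,"z": 0,"ax": 0,"ay": 0,"az": 8.5,"fingers": 50},
  {"x": 0,"y": 0,"z": 35,"ax": 0,"ay": 0,"az": 0,"fingers": 50},
  {"x": 0,"y": 0,"z": 30,"ax": 0,"ay": 0,"az": 0,"fingers": 50},
  {"x": 0,"y": 0,"z": 0,"ax": 0,"ay": 0,"az": 0,"fingers": 50},
  {"x": 0,"y": 0,"z": 0,"ax": 0,"ay": 0,"az": 0,"fingers": 50},
])

```text
t: 6.6
eef_pos: [0.5458, -0.0033, 0.1191]
tool_rot: [-0.0, 0.881, 0.473, -0.001]
contact_force: [0.5, -0.2, -0.3]
gripper_width: 0.588
grasp_force: 0.0
```

```bash
python3 look.py w2 | tail -1
```

```text
tcp [ 0.5458 -0.0033  0.1191] [-0.     0.881  0.473 -0.001] [-0.52  0.45  0.52  1.99 -0.31  0.78 -0.4 ] 0.5878753910858091
```

View pics/w2.png

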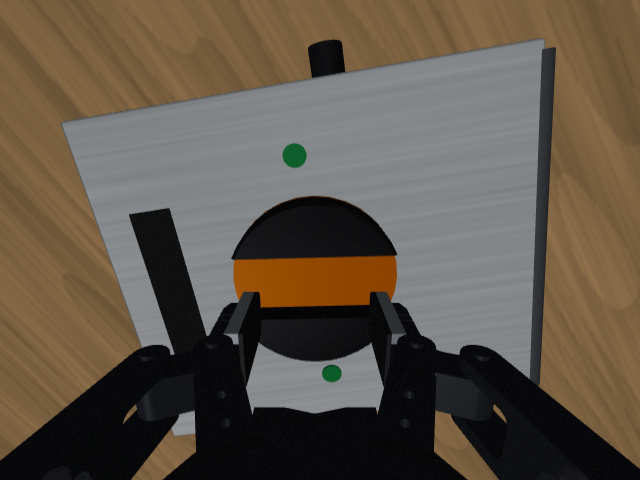

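The slot runs level in the picture (234–396, ~285), parallel to the finger line. Going down.

Emit:
jog_arm([
  {"x": 0,"y": 0,"z": 8,"ax": 0,"ay": 0,"az": 0,"fingers": 50},
  {"x": 0,"y": 0,"z": 6,"ax": 0,"ay": 0,"az": 0,"fingers": 50},
  {"x": 0,"y": 0,"z": 4,"ax": 0,"ay": 0,"az": 0,"fingers": 50},
  {"x": 0,"y": 0,"z": 3,"ax": 0,"ay": 0,"az": 0,"fingers": 50},
  {"x": 0,"y": 0,"z": 3,"ax": 0,"ay": 0,"az": 0,"fingers": 50},
  {"x": 0,"y": 0,"z": 2,"ax": 0,"ay": 0,"az": 0,"fingers": 50},
  {"x": 0,"y": 0,"z": 1,"ax": 0,"ay": 0,"az": 0,"fingers": 50},
  {"x": 0,"y": 0,"z": 0,"ax": 0,"ay": 0,"az": 0,"fingers": 50},
])

```text
t: 7.45
eef_pos: [0.5461, -0.0029, 0.0922]
tool_rot: [-0.0, 0.881, 0.474, -0.0]
contact_force: [-0.2, -0.9, -0.1]
gripper_width: 0.581
grasp_force: 0.0
```

Emit:
jog_arm([
  {"x": 0,"y": 0,"z": 1,"ax": 0,"ay": 0,"az": 5,"fingers": 50},
  {"x": 0,"y": 0,"z": 0,"ax": 0,"ay": 0,"az": 5,"fingers": 50},
  {"x": 0,"y": 0,"z": 0,"ax": 0,"ay": 0,"az": 5,"fingers": 50},
  {"x": 0,"y": 0,"z": 0,"ax": 0,"ay": 0,"az": 5,"fingers": 50},
  {"x": 0,"y": 0,"z": 0,"ax": 0,"ay": 0,"az": 5,"fingers": 50},
  {"x": 0,"y": 0,"z": 0,"ax": 0,"ay": 0,"az": 5,"fingers": 50},
  {"x": 0,"y": 0,"z": 0,"ax": 0,"ay": 0,"az": 5,"fingers": 50},
  {"x": 0,"y": 0,"z": 0,"ax": 0,"ay": 0,"az": 5,"fingers": 50},
])

```text
t: 8.25
eef_pos: [0.5472, -0.0024, 0.0917]
tool_rot: [-0.0, 0.99, 0.143, 0.001]
contact_force: [2.5, 0.7, -0.8]
gripper_width: 0.585
grasp_force: 1.9
```

```bash
python3 -c "
from station import bot
o=bot.get_obs();print(o['q'].round(2),o['torque'].round(2),o['contact_force'].round(1))"
```

```text
[-0.63  0.54  0.68  2.02 -0.49  0.75 -0.94] [ 0.21 -0.42  0.12] [ 2.5  0.7 -0.8]
```

Emit:
jog_arm([
  {"x": 0,"y": 0,"z": 0,"ax": 0,"ay": 0,"az": 6,"fingers": 50},
  {"x": 0,"y": 0,"z": 0,"ax": 0,"ay": 0,"az": 6,"fingers": 50},
  {"x": 0,"y": 0,"z": 0,"ax": 0,"ay": 0,"az": 6,"fingers": 50},
  {"x": 0,"y": 0,"z": 0,"ax": 0,"ay": 0,"az": 6,"fingers": 50},
  {"x": 0,"y": 0,"z": 0,"ax": 0,"ay": 0,"az": 6,"fingers": 50},
  {"x": 0,"y": 0,"z": 0,"ax": 0,"ay": 0,"az": 6,"fingers": 50},
  {"x": 0,"y": 0,"z": 0,"ax": 0,"ay": 0,"az": 4,"fingers": 50},
  {"x": 0,"y": 0,"z": 0,"ax": 0,"ay": 0,"az": 4,"fingers": 50},
])

```text
t: 9.05
eef_pos: [0.5467, -0.0024, 0.0916]
tool_rot: [-0.0, 0.971, -0.238, 0.0]
contact_force: [1.1, -0.1, 1.1]
gripper_width: 0.584
grasp_force: 2.0
```

```bash
python3 -c "
from station import bot
o=bot.get_obs();print(o['q'].round(2),o['torque'].round(2),o['contact_force'].round(1))"
```

```text
[-0.76  0.62  0.88  2.02 -0.66  0.81 -1.54] [ 0.1  -0.15  0.15] [ 1.1 -0.1  1.1]
```

Emit:
jog_arm([
  {"x": 0,"y": 0,"z": 0,"ax": 0,"ay": 0,"az": 2,"fingers": 50},
  {"x": 0,"y": 0,"z": 0,"ax": 0,"ay": 0,"az": 2,"fingers": 50},
  {"x": 0,"y": 0,"z": 0,"ax": 0,"ay": 0,"az": 2,"fingers": 50},
  {"x": 0,"y": 0,"z": 0,"ax": 0,"ay": 0,"az": 1,"fingers": 50},
  {"x": 0,"y": 0,"z": 0,"ax": 0,"ay": 0,"az": 1,"fingers": 50},
  {"x": 0,"y": 0,"z": 0,"ax": 0,"ay": 0,"az": 0,"fingers": 50},
  {"x": 0,"y": 0,"z": 0,"ax": 0,"ay": 0,"az": 0,"fingers": 50},
  {"x": 0,"y": 0,"z": 0,"ax": 0,"ay": 0,"az": 0,"fingers": 50},
])

```text
t: 9.85
eef_pos: [0.5463, -0.0029, 0.0913]
tool_rot: [-0.0, 0.953, -0.304, 0.0]
contact_force: [2.3, 2.2, 0.7]
gripper_width: 0.581
grasp_force: 1.6
```

```bash
python3 -c "
from station import bot
o=bot.get_obs();print(o['q'].round(2),o['torque'].round(2),o['contact_force'].round(1))"
```

```text
[-0.78  0.63  0.92  2.03 -0.69  0.83 -1.65] [ 0.34 -0.52  0.09] [2.3 2.2 0.7]
```

Emit:
jog_arm([
  {"x": 0,"y": 0,"z": 0,"ax": 0,"ay": 0,"az": 1.5,"fingers": 50},
  {"x": 0,"y": 0,"z": 0,"ax": 0,"ay": 0,"az": 1.5,"fingers": 50},
  {"x": 0,"y": 0,"z": 0,"ax": 0,"ay": 0,"az": 1,"fingers": 50},
  {"x": 0,"y": 0,"z": 0,"ax": 0,"ay": 0,"az": 1,"fingers": 50},
  {"x": 0,"y": 0,"z": 0,"ax": 0,"ay": 0,"az": 0,"fingers": 50},
  {"x": 0,"y": 0,"z": 0,"ax": 0,"ay": 0,"az": 0,"fingers": 50},
  {"x": 0,"y": 0,"z": 0,"ax": 0,"ay": 0,"az": 0,"fingers": 50},
  {"x": 0,"y": 0,"z": 0,"ax": 0,"ay": 0,"az": 0,"fingers": 50},
])

```text
t: 10.65
eef_pos: [0.5464, -0.0028, 0.0914]
tool_rot: [0.0, 0.939, -0.345, 0.0]
contact_force: [2.5, -0.1, 1.0]
gripper_width: 0.583
grasp_force: 37.1
```

```bash
python3 -c "
from station import bot
o=bot.get_obs();print(o['tool_rot'].round(3),o['torque'].round(2),o['contact_force'].round(1))"; python3 look.py w3|head -5
```

```text
[ 0.     0.939 -0.345  0.   ] [-0.01 -0.65  2.78] [ 2.5 -0.1  1. ]
(4798, [300, 264, 107, 77], [346.4, 300.7])
green 482 [448.0, 267.2] [ 0.5187 -0.0618  0.086 ]
green 405 [184.7, 335.0] [0.5737 0.0589 0.086 ]
rect mm ((536.186767578125, -15.69217300415039), (54.98009490966797, 27.55984115600586), 63.974002838134766)
[[511.70001220703125, -34.29999923706055], [536.5, -46.400001525878906], [560.5999755859375, 3.0], [535.9000244140625, 15.100000381469727]]
```

View pics/w3.png

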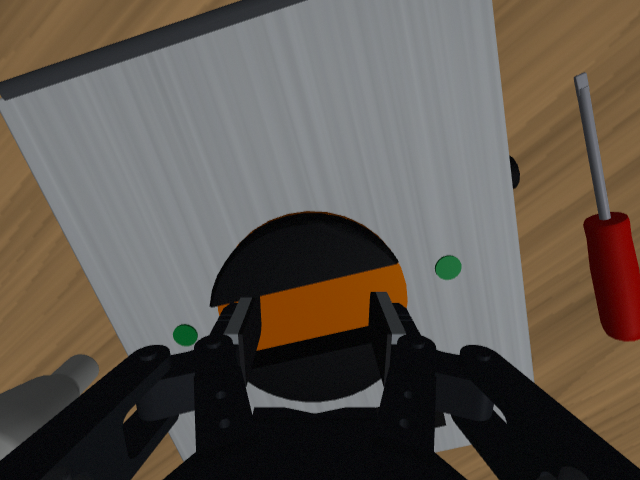

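The stop is reached: torque is 2.8 N m, and the slot lies in line with the green dots at (185,335) and (448,267). I undo part of the turn within the play and lift out.

Emit:
jog_arm([
  {"x": 0,"y": 0,"z": 0,"ax": 0,"ay": 0,"az": -4,"fingers": 50},
  {"x": 0,"y": 0,"z": 0,"ax": 0,"ay": 0,"az": -4,"fingers": 50},
  {"x": 0,"y": 0,"z": 0,"ax": 0,"ay": 0,"az": -2,"fingers": 50},
  {"x": 0,"y": 0,"z": -5,"ax": 0,"ay": 0,"az": 0,"fingers": 50},
  {"x": 0,"y": 0,"z": -10,"ax": 0,"ay": 0,"az": 0,"fingers": 50},
  {"x": 0,"y": 0,"z": -20,"ax": 0,"ay": 0,"az": 0,"fingers": 50},
  {"x": 0,"y": 0,"z": -40,"ax": 0,"ay": 0,"az": 0,"fingers": 50},
  {"x": 0,"y": 0,"z": -30,"ax": 0,"ay": 0,"az": 0,"fingers": 50},
])

```text
t: 11.5
eef_pos: [0.546, -0.0035, 0.1985]
tool_rot: [-0.0, 0.964, -0.264, 0.0]
contact_force: [0.5, 0.7, -0.1]
gripper_width: 0.58
grasp_force: 0.0
```

```bash
sed -i 's/(300,100,640,400)/(150,100,640,400)/' look.py; python3 look.py w4
```

```text
(4196, [255, 218, 115, 48], [312.6, 241.7])
green 179 [396.4, 230.0] [ 0.5187 -0.0619  0.086 ]
green 166 [228.9, 247.4] [0.5737 0.0588 0.086 ]
rect mm ((544.7636108398438, -0.7738838195800781), (89.18370819091797, 30.32169532775879), 65.3837890625)
[[512.4000244140625, -35.0], [540.0, -47.599998474121094], [577.0999755859375, 33.5], [549.5999755859375, 46.099998474121094]]
tcp [ 0.546  -0.0035  0.1985] [-0.     0.964 -0.264  0.   ] [-0.9   0.49  1.07  1.95 -0.51  1.01 -1.71] 0.5799437979192341
```

The slot is at 65.4° and the dots at 65.5°, so the panel is locked and the tool is clear.

```bash
python3 -c "
from station import bot
print(bot.hand_in())"
```

```text
the job is handed in; nothing more can be done
None
```

The panel is pushed shut and the fastener is turned to its stop, with the slot within about 0.1° of the green dots; the tool was clear of everything when I handed in, at about 11.5 s, and no verdict came back.

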